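# Shoot the spring-caught bolt of a reagent chest

### The job

Lock the reagent chest: with one fingertip press the long spring catch down and keep it held down, while the other fingertip pushes the bolt by its thumb plate all the way home into the keeper on the lid; only then take the fingers away, so that the catch springs up and locks the bolt there. Touch and push only: pick nothing up, and leave the bottles, the jar and the beaker where they stand.

Things in the scene. Friction and masses are not known exactly. Their poses are not given: they have to be found in the camera images.
- chest: Grey steel chest fixed to the bench, 220 (x) x 360 (y) x 70 mm high; origin at the centre of its underside, z up. Axes named below are the chest's own. Its flat top (the deck) is 70 mm above the bench, the white shut lid at its +y end. On the deck, both along y: the catch (centre line x = -30 mm) and the bolt (x = +30 mm). Loose things on the bench stand within 60 mm of its long sides.
- catch_top (a point): Centre of the upper face of the spring catch: a flat aluminium bar 28 mm wide (x), 130 mm long (from chest y = -85 to +45 mm), upper face 24 mm above the deck when up; the point moves down with it. A fingertip may slide along it while pressing.
- catch (a joint): How far the catch is pressed straight down, m: 0 = up, 0.012 = bottom stop. Spring 3 N to start, 6.6 N at the stop. Its tooth stands in notches 12 mm apart along the bolt's edge and stops the bolt unless the catch is pressed over 0.006 (0.009 is a good depth). Let go on the way, it locks the bolt again at the next notch.
- bolt_push (a point): Centre of the pushing face (chest -y side) of the bolt's upright steel thumb plate, 28 mm above the deck; moves with the bolt; at chest y = -20 mm with the bolt withdrawn. Plate 40 mm wide (x), 8 mm thick (y), top 40 mm above the deck. Push it towards +y. The bolt's bar under and behind it is 8 mm high: tips 12 mm above the deck pass over it, and all behind is clear.
- keeper (a point): Top centre of the steel keeper on the lid, 15 mm above the deck, which the bolt's nose enters. An equal 15 mm high guide stands 41 mm nearer; its near face is 47 mm ahead of the plate's front face with the bolt withdrawn, 10 mm with it home.
- bolt (a joint): Bolt travel towards the chest's +y, m: 0 to 0.0015 at the start (withdrawn), 0.037 = home against its stop. It resists with 2 N of friction when free; with the catch up it has about 2 mm of play.
- dropper_a: White dropper bottle with a blue cap, 28 mm across, 60 mm tall, loose on the chest's lid; origin at the centre of its base. Bystander.
- dropper_b: White dropper bottle with a red cap, 32 mm across, 75 mm tall, loose on the bench; origin at the centre of its base. Bystander.
- beaker: Glass beaker, 68 mm across, 90 mm tall, loose on the bench; origin at the centre of its base. Bystander.
- jar: Amber jar with a black cap, 56 mm across, 70 mm tall, loose on the bench; origin at the centre of its base. Bystander.

How it is judged (in metres and radians):
On the way, in this order (a step that is already met when the one before it is completed fails the run):
1. a finger presses the catch down while the bolt is still withdrawn (value of joint catch above 0.0055 m and contact force between the fingers and catch above 0.5 N and value of joint bolt below 0.006 m), for 0.05 s.
2. one finger holds the catch down while the other pushes the bolt along (value of joint catch above 0.0055 m and contact force between the fingers and catch above 0.5 N and value of joint bolt above 0.01 m and contact force between the fingers and bolt above 0.3 N), for 0.05 s.
3. the bolt is home with the catch still held down by the finger (value of joint catch above 0.0055 m and contact force between the fingers and catch above 0.5 N and value of joint bolt above 0.034 m), for 0.05 s.
At the end, for the whole second after the job is handed in: The bolt is home (travel over 33.5 mm) and at rest, the catch has sprung up again (within 2 mm of its top), and every bottle, jar and beaker stands upright within 15 mm of where it began (value of joint bolt above 0.0335 m and value of joint catch below 0.002 m and velocity of joint bolt below 0.005 m/s and distance of each of dropper_a, dropper_b, beaker, jar from where it was at the start of the episode below 0.015 m and angle between each of dropper_a, dropper_b, beaker, jar's own z axis and vertical below 0.15 rad); the robot touches nothing.
It fails at once if a bottle, the jar or the beaker is lifted, tipped or shifted by 20 mm or more (distance of any of dropper_a, dropper_b, beaker, jar from where it was at the start of the episode above 0.02 m or angle between any of dropper_a, dropper_b, beaker, jar's own z axis and vertical above 0.35 rad).
It also fails if it takes over 32 s, if anything falls off the work surface, if the arm or the gripper's body presses on something with over 40 N, if the wrist force passes 120 N, or if a joint passes its speed limit or range.

### The arm

A 6-joint arm with a two-finger parallel gripper is mounted at the origin on the work surface. World frame = base frame: x ahead of the robot, y to its left, z up, the work surface at z = 0. Lengths are in mm, angles in rad, forces in N, time in s.
With the tool pointing down it reaches from about 350 to 850 mm from the base axis. Payload 8.1 kg.
Tool frame: the origin (TCP) lies midway between the tips of the shut fingers; the grasp point (between the pads) lies grip_point_offset behind it (grip_point_offset is the distance from the TCP to the grasp point, in mm); z points along the fingers, y is the line along which they close (so a half turn about z gives the same grasp; the last joint's range is limited). The gripper opens to 85 mm and grips with 20 to 120 N. Pads are 22 mm wide; open, the fingers measure 114 mm over their backs; the gripper's body (76 mm by 85 mm) begins 54 mm behind the grasp point. The pads swing forward as they close: fully open they stand 13 mm farther back than shut.
Start: joints at [-1.221, 0.13, 1.488, -0, 1.523, -0.085], TCP at [252.757, -544.168, 231.292] pointing down, gripper open.
Joint ranges: [-2.96, 2.96], [-0.89, 2.26], [0.02, 2.5], [-1.34, 4.48], [0, 2.73], [-2.66, 2.66]. Speed limits (rad/s): [2.39, 2.39, 2.79, 3.14, 3.14, 3.14].

### API

Orientations are given as [roll, pitch, yaw] about the fixed x, y, z axes, in that order (R = Rz(yaw) Ry(pitch) Rx(roll)).
In Python, from plant import state, capture, hand_in, grip_point_offset gives the robot as it stands.
- The arm moves only by the tool move_arm, never from a script. Its argument "deltas" is a list of rows, each an object of numbers: "dx", "dy", "dz": the shift along the tool's x, y, z in units of 0.2 m (1.0 is 0.2 m); "ax", "ay", "az": the turn, a rotation vector about the tool's x, y, z in units of 60 degrees (1.0 is 60 degrees); "jaw": the finger opening in mm, from 0 to 85.4. In form: [{"dx": .., "dy": .., "dz": .., "ax": .., "ay": .., "az": .., "jaw": ..}, ...]. A call has 1 to 20 rows; each row is the pose to reach, as a shift and turn from the pose commanded when the call began, along the tool's axes at that moment; what a row does not reach only later rows make up. A row lasts 1/12 s, in which the tool goes at most 41.7 mm and 7.16 degrees, less where a joint would pass 70% of its speed; a pose out of reach is approached as far as the arm can. A call with a number of a shift or a turn outside -1 to 1 is refused whole. A call with a gripper value outside its range is refused whole. The fingers move at their own pace and stop on an object; "squeeze" is the grip in N (left out, the last holds). Time passes only in rows, so rows that repeat a pose let the fingers close. It gives the time, the measured TCP pose, the force, the opening and the grip force at its end, in the units of the state.
- state(): the state, without advancing time (a new reading comes with each control period).
- capture(name): name is "scene" or "top" or "wrist"; returns a dict with "pixels" (420x560x3 uint8, red, green, blue), "fovy" (degrees; the focal length in pixels is half the picture's height over the tangent of half this angle, whatever the lens; pixels are square), "cx", "cy" (the principal point, pixels), "rvec" (rotation vector, rad) and "tvec" (3), from world to camera coordinates, as OpenCV has them. Camera axes: x right, y down, z forward; pixel columns grow to the right and rows downward; lengths in mm; the calibration is good to about 2 mm. The wrist camera is an equidistant fisheye: a pixel r from the principal point sees the ray r / f radians off the axis. A picture is of the moment at which its call begins. There is no depth.
- hand_in(): hands the job in; it is judged then, once.
The state is a dict: "time_s": time; "q": joint angles; "joint_velocities": joint speeds; "joint_efforts": joint torques, N m; "eef_pos": TCP position; "ee_rot": TCP orientation; "force": force on the tool from outside, world axes, zero at the start; "ft_torque": the same for the moment, N m; "opening": opening from 0.0 (shut) to 1.0 (fully open); "finger_force": force on a finger pad.
Only numpy, scipy, OpenCV 4.12 (cv2) and the standard library are available. Lean on these libraries where they do the work, as an engineer would, in place of code of your own. Each camera call takes 0.05 s, during which the arm holds its last target. There are 200 camera calls.

## Working session

There is one attempt and no reset: what is moved stays moved. The work goes in short steps, Python scripts to look and compute and a tool call to move; the robot and the scene stay as the last step left them, time stands still between calls to the robot, and variables do not carry over. Pictures are saved under pics/ and viewed, at most 10 in all, crops included, and the job is handed in when it is done.

Besides the shell and the picture viewer there is one more tool, called after ">>>" by a JSON object that holds its "method" and its "body". move_arm: Moves the arm, as the interface text tells. Shifts and turns lie within -1 to 1; 1 stands for 0.2 m of shift or 60 degrees of turn. Its arguments: {"type":"object","properties":{"deltas":{"type":"array","items":{"type":"object","properties":{"dx":{"type":"number","minimum":-1,"maximum":1},"dy":{"type":"number","minimum":-1,"maximum":1},"dz":{"type":"number","minimum":-1,"maximum":1},"ax":{"type":"number","minimum":-1,"maximum":1},"ay":{"type":"number","minimum":-1,"maximum":1},"az":{"type":"number","minimum":-1,"maximum":1},"jaw":{"type":"number"}}}},"squeeze":{"type":"number"}},"required":["deltas"]}

```bash
mkdir -p pics; python3 - <<'E'
from plant import state,capture,grip_point_offset
import cv2,numpy as np,pickle
print(state(),grip_point_offset)
d={}
for n in("scene","top"):
    c=capture(n);d[n]=c;print(n,c["fovy"],c["cx"],c["cy"],c["rvec"],c["tvec"])
    cv2.imwrite(f"pics/{n}0.png",c["pixels"][...,::-1])
pickle.dump(d,open("c0.pkl","wb"))
E
```

```text
{'time_s': 0.0, 'q': array([-1.22140780e+00,  1.31152170e-01,  1.48930496e+00, -1.83096221e-05,
        1.52300626e+00, -8.53707748e-02]), 'joint_velocities': array([ 5.08602979e-04, -1.51353132e-03,  3.80631229e-05,  1.29173524e-04,
       -9.93074337e-04,  1.03521653e-04]), 'joint_efforts': array([-3.77448276e-03, -5.69407654e+01, -5.00561607e+01, -4.51781007e-04,
        1.50981301e-02, -3.47950277e-05]), 'eef_pos': array([ 252.55194989, -543.63804071,  230.23570888]), 'ee_rot': array([-3.13972717e+00, -1.41291663e-04,  4.34760062e-01]), 'force': array([ 0.33330239, -0.36072087,  0.49595331]), 'ft_torque': array([ 0.01933601, -0.01752426, -0.00927878]), 'finger_force': 0.0, 'opening': 0.9964300116295074} 18.700000000000003
scene 46.890579222161115 277.75070767417236 207.65094973077228 [ 1.63117921  1.70132506 -0.84843128] [ -11.61937931 -277.03109285 1421.83542503]
top 52.90903950822877 276.4613719703678 208.63680073410254 [ 2.18464737 -2.16683983  0.09650787] [ 37.99955463 594.55119126 726.44812339]
```

View pics/top0.png

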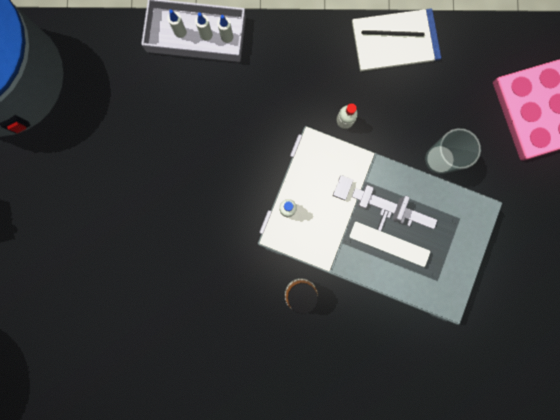

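View pics/scene0.png

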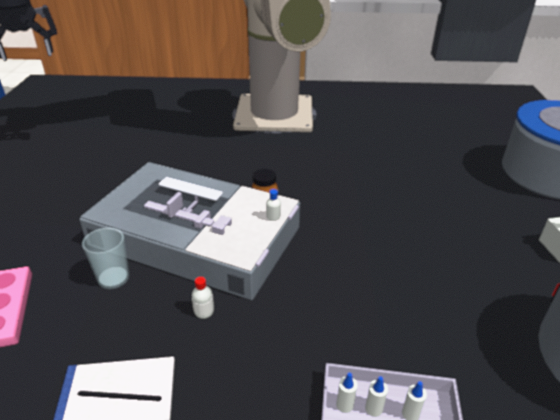

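The top view shows the chest with deck corners near (306,128), (500,202), (461,322) and (260,244). The catch bar centre is about (390,244), the thumb plate about (403,208), the keeper (343,187) and the blue-capped dropper (288,207). The jar (301,295), red-capped dropper (347,115) and beaker (455,150) stand beside the chest.

```bash
cat > h.py <<'E'
import numpy as np,cv2
def ray(c,u,v,fish=False):
    f=210/np.tan(np.radians(c["fovy"])/2);R=cv2.Rodrigues(np.array(c["rvec"],float))[0]
    a=np.array([u-c["cx"],v-c["cy"]])/f
    if fish:
        r=np.linalg.norm(a);d=np.r_[a/max(r,1e-9)*np.sin(r),np.cos(r)]
    else: d=np.r_[a,1]
    return -R.T@np.array(c["tvec"],float),R.T@d
def onz(c,u,v,z,fish=False):
    o,d=ray(c,u,v,fish);return o+d*(z-o[2])/d[2]
E
python3 - <<'E'
import pickle,cv2,numpy as np
from h import *
d=pickle.load(open("c0.pkl","rb"));c=d["top"]
for p in[(306,128),(500,202),(461,322),(260,244)]:print("corner",onz(c,*p,70).round(1))
hsv=cv2.cvtColor(c["pixels"],cv2.COLOR_RGB2HSV)
m=((hsv[...,2]>190)&(hsv[...,1]<50)).astype(np.uint8)
n,l,s,ce=cv2.connectedComponentsWithStats(m)
lab=l[244,390];r=cv2.minAreaRect(np.argwhere(l==lab)[:,::-1].astype(np.float32));b=cv2.boxPoints(r)
print(r,s[lab]);P=np.array([onz(c,*p,94) for p in b]);print(P.round(1),P.mean(0))
print([np.linalg.norm(P[i]-P[i-1]).round(1) for i in range(4)])
Q=np.array([onz(c,*p,70) for p in[(306,128),(500,202),(461,322),(260,244)]])
C=Q.mean(0);ey=(Q[0]+Q[3]-Q[1]-Q[2]);ey/=np.linalg.norm(ey);print("C",C,"ey",ey,np.degrees(np.arctan2(ey[1],ey[0])))
print([np.linalg.norm(Q[i]-Q[i-1]).round(1) for i in range(4)])
ex=np.array([ey[1],-ey[0],0])
print("catch pred",C-30*ex-20*ey,"plate",C+30*ex-20*ey)
for n,p,z in[("plate top",(405,203),110),("keeper",(343,187),85),("dropA",(288,207),130),("beaker top",(460,149),90),("jar",(301,295),70),("dropb",(351,109),75)]:
    w=onz(c,*p,z)-C;print(n,(w+C).round(),"chest",w@ex,w@ey)
E
```

```text
corner [729.1  -6.5  70. ]
corner [ 604.6 -333.2   70. ]
corner [ 406.  -261.5   70. ]
corner [530.9  69.8  70. ]
((355.89654541015625, 213.7586212158203), (165.64022827148438, 126.2728271484375), 21.801406860351562) [  260   127   170   144 11246]
[[ 534.5   76.1   94. ]
 [ 728.4    1.    94. ]
 [ 627.8 -250.1   94. ]
 [ 438.9 -169.9   94. ]] [582.41550301 -85.73002602  94.        ]
[np.float64(263.9), np.float64(207.8), np.float64(270.5), np.float64(205.2)]
C [ 567.6777376  -132.87435274   70.        ] ey [0.35436387 0.93510761 0.        ] 69.24553731204517
[np.float64(212.4), np.float64(349.6), np.float64(211.1), np.float64(354.1)]
catch pred [ 532.53723179 -140.94558877   70.        ] plate [ 588.64368849 -162.20742117   70.        ]
plate top [ 597. -161.  110.] chest 37.82517470351376 -15.876216097953122
keeper [626. -67.  85.] chest 30.93429072301984 82.36250620261869
dropA [588.  25. 130.] chest -37.28417821123348 154.7747177369771
beaker top [ 690. -260.   90.] chest 159.437141471644 -75.39933165980081
jar [448.   1.  70.] chest -159.802348021281 82.78892583269229
dropb [761. -83.  75.] chest 163.4330676587605 115.46841533280957
```

>>> {"method": "move_arm", "body": {"deltas": [{"dx": 0.706,"dy": -0.342,"jaw": 48},{"dx": 0.706,"dy": -0.342,"jaw": 48},{"dx": 0.706,"dy": -0.342,"jaw": 48},{"dx": 0.706,"dy": -0.342,"jaw": 48},{"dx": 0.706,"dy": -0.342,"jaw": 48}], "squeeze": 20}}

```text
$.deltas[0]: bad value
```

>>> {"method": "move_arm", "body": {"deltas": [{"dx": 0.706,"dy": -0.342,"jaw": 48},{"dx": 0.706,"dy": -0.342,"jaw": 48},{"dx": 0.706,"dy": -0.342,"jaw": 48},{"dx": 0.706,"dy": -0.342,"jaw": 48},{"dx": 0.706,"dy": -0.342,"jaw": 48}]}}

```text
$.deltas[0]: bad value
```

>>> {"method": "move_arm", "body": {"deltas": [{"dx": 0.706,"dy": -0.342,"az": -0.738},{"dx": 0.706,"dy": -0.342,"az": -0.738},{"dx": 0.706,"dy": -0.342,"az": -0.738},{"dx": 0.706,"dy": -0.342,"az": -0.738},{"dx": 0.706,"dy": -0.342,"az": -0.738},{"dx": 0.706,"dy": -0.342,"az": -0.738},{"dx": 0.706,"dy": -0.342,"az": -0.738},{"dx": 0.706,"dy": -0.342,"az": -0.738},{"dx": 0.706,"dy": -0.342,"az": -0.738}]}}

```text
$.deltas[0]: bad value
```

```bash
python3 - <<'E'
from plant import state,capture
import cv2,pickle
s=state();print(s["time_s"],s["eef_pos"],s["ee_rot"],s["opening"],s["force"])
c=capture("wrist");pickle.dump(c,open("w1.pkl","wb"))
cv2.imwrite("pics/w1.png",c["pixels"][...,::-1])
E
```

```text
0.1 [ 252.57880732 -543.68472401  230.36455505] [-3.13989916e+00 -1.19020313e-04  4.34829565e-01] 1.0025088671013527 [ 0.30972798 -0.24137841 -0.15773423]
```

View pics/w1.png

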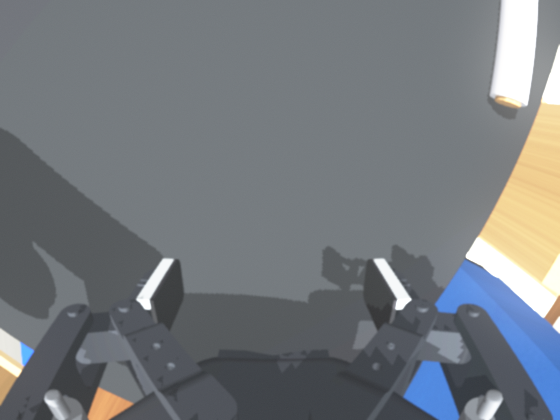

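The moves were refused, probably because every key is needed in each row. The wrist picture shows only bare bench, with the open fingertips at about (160,275) and (388,275).

>>> {"method": "move_arm", "body": {"deltas": [{"dx": 0.706,"dy": -0.342,"dz": 0,"ax": 0,"ay": 0,"az": 0,"jaw": 48},{"dx": 0.706,"dy": -0.342,"dz": 0,"ax": 0,"ay": 0,"az": 0,"jaw": 48},{"dx": 0.706,"dy": -0.342,"dz": 0,"ax": 0,"ay": 0,"az": 0,"jaw": 48},{"dx": 0.706,"dy": -0.342,"dz": 0,"ax": 0,"ay": 0,"az": 0,"jaw": 48},{"dx": 0.706,"dy": -0.342,"dz": 0,"ax": 0,"ay": 0,"az": 0,"jaw": 48}], "squeeze": 20}}

```text
time_s: 0.57
eef_pos: [355.4, -418.2, 231.1]
ee_rot: [-3.14, -0.002, 0.439]
force: [-0.7, -1.4, -0.1]
opening: 0.564
finger_force: 0.0
```

>>> {"method": "move_arm", "body": {"deltas": [{"dx": 0.706,"dy": -0.342,"dz": 0,"ax": 0,"ay": 0,"az": 0,"jaw": 48},{"dx": 0.706,"dy": -0.342,"dz": 0,"ax": 0,"ay": 0,"az": 0,"jaw": 48},{"dx": 0.706,"dy": -0.342,"dz": 0,"ax": 0,"ay": 0,"az": 0,"jaw": 48},{"dx": 0.706,"dy": -0.342,"dz": 0,"ax": 0,"ay": 0,"az": 0,"jaw": 48},{"dx": 0.706,"dy": -0.342,"dz": 0,"ax": 0,"ay": 0,"az": 0,"jaw": 48}]}}

```text
time_s: 0.98
eef_pos: [454.2, -296.6, 231.1]
ee_rot: [-3.14, -0.002, 0.439]
force: [-0.1, 0.2, 0.0]
opening: 0.564
finger_force: 0.0
```

>>> {"method": "move_arm", "body": {"deltas": [{"dx": 0.706,"dy": -0.342,"dz": 0,"ax": 0,"ay": 0,"az": -0.738,"jaw": 48},{"dx": 0.706,"dy": -0.342,"dz": 0,"ax": 0,"ay": 0,"az": -0.738,"jaw": 48},{"dx": 0.706,"dy": -0.342,"dz": 0,"ax": 0,"ay": 0,"az": -0.738,"jaw": 48},{"dx": 0.706,"dy": -0.342,"dz": 0,"ax": 0,"ay": 0,"az": -0.738,"jaw": 48},{"dx": 0.706,"dy": -0.342,"dz": 0,"ax": 0,"ay": 0,"az": -0.738,"jaw": 48},{"dx": 0.706,"dy": -0.342,"dz": 0,"ax": 0,"ay": 0,"az": -0.738,"jaw": 48},{"dx": 0.706,"dy": -0.342,"dz": 0,"ax": 0,"ay": 0,"az": -0.738,"jaw": 48},{"dx": 0.706,"dy": -0.342,"dz": 0,"ax": 0,"ay": 0,"az": -0.738,"jaw": 48},{"dx": 0.706,"dy": -0.342,"dz": 0,"ax": 0,"ay": 0,"az": -0.738,"jaw": 48}]}}

```text
time_s: 1.73
eef_pos: [550.2, -180.2, 231.1]
ee_rot: [-3.141, 0.0, 1.203]
force: [0.2, -0.2, 1.0]
opening: 0.569
finger_force: 0.0
```

```bash
python3 - <<'E'
from plant import state,capture
import cv2,pickle
s=state();print(s["time_s"],s["eef_pos"],s["ee_rot"],s["opening"],s["force"])
c=capture("wrist");pickle.dump((c,state()),open("w1.pkl","wb"))
cv2.imwrite("pics/w2.png",c["pixels"][...,::-1])
E
```

```text
1.7333 [ 550.19483347 -180.16928046  231.09406544] [-3.14124655e+00  1.03818759e-04  1.20302103e+00] 0.569196799152513 [ 0.17921592 -0.23817647  0.97277596]
```

View pics/w2.png

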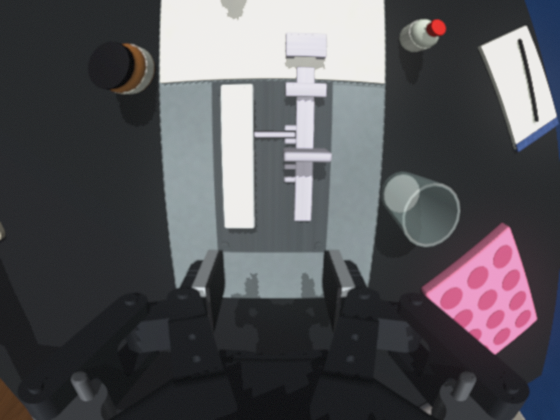

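The close view has the chest square to the picture. The catch corners are about (221,85), (253,85), (255,228) and (223,228). The thumb plate's top spans (284..331, 150..161), the tooth sits at (275,134), and the guide is at y≈89.

```bash
python3 - <<'E'
import pickle
from h import *
c,s=pickle.load(open("w1.pkl","rb"));t=s["eef_pos"];y=s["ee_rot"][2]
X=np.array([np.cos(y),np.sin(y),0]);Y=np.array([np.sin(y),-np.cos(y),0])
for n,u,v,z in[("catch tl",221,85,94),("tr",253,85,94),("bl",223,228,94),("br",255,228,94),("plate top L",284,155,110),("R",331,156,110),("plate near",308,161,110),("guide near L",286,95,85),("guide R",327,95,85),
 ("deck bl",176,297,70),("deck tl lid",161,83,70),("deck tr lid",385,83,70)]:
    w=onz(c,u,v,z,True);print(n,w.round(1),"tool x %.1f y %.1f"%((w-t)@X,(w-t)@Y))
E
```

```text
catch tl [543.1 -74.5  94. ] tool x 96.1 y -44.6
tr [568.3 -85.   94. ] tool x 95.4 y -17.3
bl [ 494.8 -193.9   94. ] tool x -32.7 y -46.8
br [ 522.6 -204.5   94. ] tool x -32.5 y -17.0
plate top L [ 571.5 -148.6  110. ] tool x 37.1 y 8.5
R [ 607.6 -162.9  110. ] tool x 36.7 y 47.3
plate near [ 588.2 -160.2  110. ] tool x 32.3 y 28.3
guide near L [ 591.6 -102.9   85. ] tool x 87.1 y 10.9
guide R [ 625.6 -115.1   85. ] tool x 87.9 y 47.0
deck bl [ 401.  -259.2   70. ] tool x -127.3 y -110.9
deck tl lid [487.7 -45.3  70. ] tool x 103.4 y -106.8
deck tr lid [ 686.3 -121.7   70. ] tool x 103.5 y 106.0
```

>>> {"method": "move_arm", "body": {"deltas": [{"dx": 0,"dy": -0.007,"dz": 0.2,"ax": 0,"ay": 0,"az": 0,"jaw": 48},{"dx": 0,"dy": -0.007,"dz": 0.4,"ax": 0,"ay": 0,"az": 0,"jaw": 48},{"dx": 0,"dy": -0.007,"dz": 0.55,"ax": 0,"ay": 0,"az": 0,"jaw": 48},{"dx": 0,"dy": -0.007,"dz": 0.63,"ax": 0,"ay": 0,"az": 0,"jaw": 48},{"dx": 0,"dy": -0.007,"dz": 0.63,"ax": 0,"ay": 0,"az": 0,"jaw": 48},{"dx": 0,"dy": -0.007,"dz": 0.63,"ax": 0,"ay": 0,"az": 0,"jaw": 48}]}}

```text
time_s: 2.28
eef_pos: [548.3, -179.3, 104.7]
ee_rot: [-3.139, -0.0, 1.205]
force: [0.7, -0.2, 0.8]
opening: 0.562
finger_force: 0.0
```

>>> {"method": "move_arm", "body": {"deltas": [{"dx": 0,"dy": 0,"dz": 0.02,"ax": 0,"ay": 0,"az": 0,"jaw": 48},{"dx": 0,"dy": 0,"dz": 0.04,"ax": 0,"ay": 0,"az": 0,"jaw": 48},{"dx": 0,"dy": 0,"dz": 0.04,"ax": 0,"ay": 0,"az": 0,"jaw": 48},{"dx": 0,"dy": 0,"dz": 0.04,"ax": 0,"ay": 0,"az": 0,"jaw": 48}]}}

```text
time_s: 2.62
eef_pos: [549.7, -179.4, 98.3]
ee_rot: [3.14, 0.0, 1.207]
force: [-0.4, 1.2, 0.2]
opening: 0.563
finger_force: 0.0
```

>>> {"method": "move_arm", "body": {"deltas": [{"dx": 0,"dy": 0,"dz": 0.01,"ax": 0,"ay": 0,"az": 0,"jaw": 48},{"dx": 0,"dy": 0,"dz": 0.02,"ax": 0,"ay": 0,"az": 0,"jaw": 48},{"dx": 0,"dy": 0,"dz": 0.02,"ax": 0,"ay": 0,"az": 0,"jaw": 48},{"dx": 0,"dy": 0,"dz": 0.02,"ax": 0,"ay": 0,"az": 0,"jaw": 48}]}}

```text
time_s: 2.95
eef_pos: [549.1, -179.0, 93.1]
ee_rot: [-3.141, 0.0, 1.208]
force: [0.3, 1.0, 1.1]
opening: 0.562
finger_force: 0.0
```

>>> {"method": "move_arm", "body": {"deltas": [{"dx": 0,"dy": 0,"dz": 0.01,"ax": 0,"ay": 0,"az": 0,"jaw": 48},{"dx": 0,"dy": 0,"dz": 0.015,"ax": 0,"ay": 0,"az": 0,"jaw": 48},{"dx": 0,"dy": 0,"dz": 0.015,"ax": 0,"ay": 0,"az": 0,"jaw": 48}]}}

```text
time_s: 3.2
eef_pos: [549.5, -179.2, 90.4]
ee_rot: [3.141, 0.0, 1.208]
force: [0.9, -0.2, 2.8]
opening: 0.56
finger_force: 1.3
```

>>> {"method": "move_arm", "body": {"deltas": [{"dx": 0,"dy": 0,"dz": 0.01,"ax": 0,"ay": 0,"az": 0,"jaw": 48},{"dx": 0,"dy": 0,"dz": 0.015,"ax": 0,"ay": 0,"az": 0,"jaw": 48},{"dx": 0,"dy": 0,"dz": 0.015,"ax": 0,"ay": 0,"az": 0,"jaw": 48}]}}

```text
time_s: 3.45
eef_pos: [549.4, -179.3, 87.4]
ee_rot: [3.141, 0.0, 1.208]
force: [0.9, -0.7, 4.1]
opening: 0.561
finger_force: 1.8
```

```bash
python3 - <<'E'
from plant import state,capture
import cv2,pickle
s=state();print(s["time_s"],s["eef_pos"],s["force"],s["ft_torque"])
c=capture("scene")
cv2.imwrite("pics/s2.png",cv2.resize(c["pixels"][150:270,70:310],None,fx=3.3,fy=3.3,interpolation=2)[...,::-1])
E
```

```text
3.45 [ 549.44365738 -179.25863391   87.36255099] [ 0.89893233 -0.67671602  4.13741266] [-0.00642361  0.08004361 -0.0305035 ]
```

View pics/s2.png

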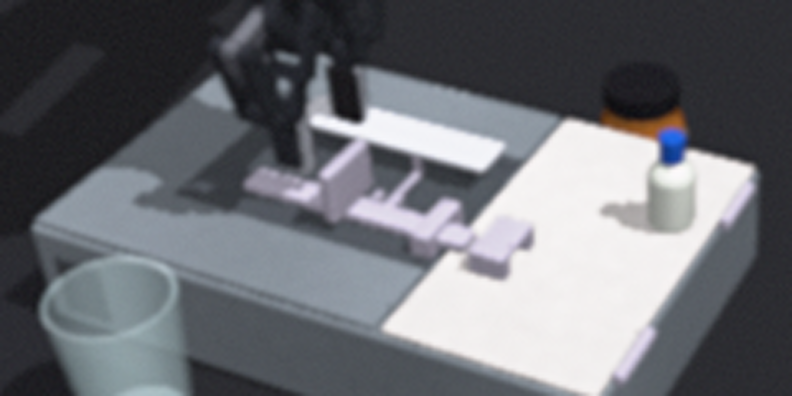

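The picture shows one finger on the catch's white bar (345,115 in the crop) and the other over the bolt's tail behind the plate (290,160).

>>> {"method": "move_arm", "body": {"deltas": [{"dx": 0,"dy": 0,"dz": 0.01,"ax": 0,"ay": 0,"az": 0,"jaw": 48},{"dx": 0,"dy": 0,"dz": 0.02,"ax": 0,"ay": 0,"az": 0,"jaw": 48},{"dx": 0,"dy": 0,"dz": 0.026,"ax": 0,"ay": 0,"az": 0,"jaw": 48},{"dx": 0,"dy": 0,"dz": 0.026,"ax": 0,"ay": 0,"az": 0,"jaw": 48}]}}

```text
time_s: 3.83
eef_pos: [549.4, -179.3, 82.0]
ee_rot: [3.141, 0.0, 1.208]
force: [0.7, -0.7, 5.4]
opening: 0.559
finger_force: 2.6
```

>>> {"method": "move_arm", "body": {"deltas": [{"dx": 0,"dy": 0,"dz": 0,"ax": 0,"ay": 0,"az": 0,"jaw": 48},{"dx": 0,"dy": 0,"dz": 0,"ax": 0,"ay": 0,"az": 0,"jaw": 48}]}}

```text
time_s: 4.0
eef_pos: [549.4, -179.2, 82.3]
ee_rot: [3.141, 0.0, 1.208]
force: [0.3, -0.9, 4.3]
opening: 0.561
finger_force: 2.5
```

>>> {"method": "move_arm", "body": {"deltas": [{"dx": 0,"dy": 0,"dz": 0,"ax": 0,"ay": 0,"az": 0,"jaw": 48},{"dx": 0,"dy": 0,"dz": 0,"ax": 0,"ay": 0,"az": 0,"jaw": 48}]}}

```text
time_s: 4.17
eef_pos: [549.4, -179.3, 82.3]
ee_rot: [3.141, 0.0, 1.208]
force: [0.9, -0.4, 4.7]
opening: 0.562
finger_force: 2.5
```

>>> {"method": "move_arm", "body": {"deltas": [{"dx": 0.03,"dy": 0,"dz": 0,"ax": 0,"ay": 0,"az": 0,"jaw": 48},{"dx": 0.06,"dy": 0,"dz": 0,"ax": 0,"ay": 0,"az": 0,"jaw": 48},{"dx": 0.08,"dy": 0,"dz": 0,"ax": 0,"ay": 0,"az": 0,"jaw": 48},{"dx": 0.1,"dy": 0,"dz": 0,"ax": 0,"ay": 0,"az": 0,"jaw": 48},{"dx": 0.12,"dy": 0,"dz": 0,"ax": 0,"ay": 0,"az": 0,"jaw": 48},{"dx": 0.14,"dy": 0,"dz": 0,"ax": 0,"ay": 0,"az": 0,"jaw": 48},{"dx": 0.15,"dy": 0,"dz": 0,"ax": 0,"ay": 0,"az": 0,"jaw": 48},{"dx": 0.15,"dy": 0,"dz": 0,"ax": 0,"ay": 0,"az": 0,"jaw": 48},{"dx": 0.15,"dy": 0,"dz": 0,"ax": 0,"ay": 0,"az": 0,"jaw": 48}]}}

```text
time_s: 4.92
eef_pos: [559.8, -151.7, 82.3]
ee_rot: [3.141, 0.001, 1.208]
force: [-1.2, -3.8, 6.4]
opening: 0.563
finger_force: 2.9
```

```bash
python3 - <<'E'
from plant import state,capture
import cv2,pickle
s=state();print(s["time_s"],s["eef_pos"],s["ee_rot"],s["force"],s["ft_torque"])
c=capture("wrist");pickle.dump((c,state()),open("w3.pkl","wb"))
cv2.imwrite("pics/w3.png",c["pixels"][...,::-1])
E
```

```text
4.9167 [ 559.80047272 -151.7477709    82.27263935] [3.14128312e+00 9.99355138e-04 1.20759320e+00] [-1.16783298 -3.77107661  6.43731617] [-0.56179675  0.29089961  0.09180143]
```

View pics/w3.png

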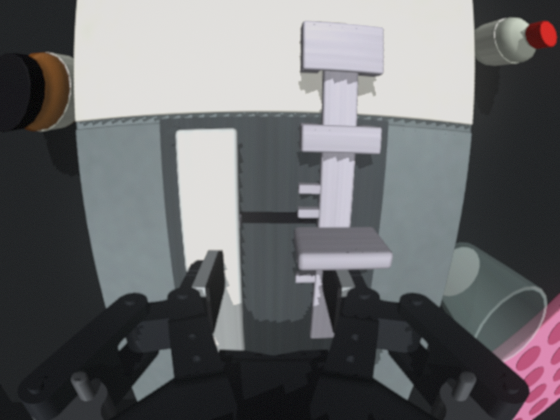

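The finger is at the plate (345,270), the catch is still under the other finger (210,260), and the guide is ahead at y≈152. I'll keep pushing.

>>> {"method": "move_arm", "body": {"deltas": [{"dx": 0.015,"dy": 0,"dz": 0,"ax": 0,"ay": 0,"az": 0,"jaw": 48},{"dx": 0.03,"dy": 0,"dz": 0,"ax": 0,"ay": 0,"az": 0,"jaw": 48},{"dx": 0.045,"dy": 0,"dz": 0,"ax": 0,"ay": 0,"az": 0,"jaw": 48},{"dx": 0.06,"dy": 0,"dz": 0,"ax": 0,"ay": 0,"az": 0,"jaw": 48},{"dx": 0.075,"dy": 0,"dz": 0,"ax": 0,"ay": 0,"az": 0,"jaw": 48},{"dx": 0.09,"dy": 0,"dz": 0,"ax": 0,"ay": 0,"az": 0,"jaw": 48},{"dx": 0.1,"dy": 0,"dz": 0,"ax": 0,"ay": 0,"az": 0,"jaw": 48},{"dx": 0.1,"dy": 0,"dz": 0,"ax": 0,"ay": 0,"az": 0,"jaw": 48}]}}

```text
time_s: 5.63
eef_pos: [567.0, -133.1, 82.3]
ee_rot: [3.141, 0.001, 1.208]
force: [-1.0, -5.3, 4.9]
opening: 0.561
finger_force: 3.0
```

>>> {"method": "move_arm", "body": {"deltas": [{"dx": 0.01,"dy": 0,"dz": 0,"ax": 0,"ay": 0,"az": 0,"jaw": 48},{"dx": 0.02,"dy": 0,"dz": 0,"ax": 0,"ay": 0,"az": 0,"jaw": 48},{"dx": 0.025,"dy": 0,"dz": 0,"ax": 0,"ay": 0,"az": 0,"jaw": 48},{"dx": 0.025,"dy": 0,"dz": 0,"ax": 0,"ay": 0,"az": 0,"jaw": 48}]}}

```text
time_s: 5.97
eef_pos: [568.7, -128.5, 82.3]
ee_rot: [3.141, 0.001, 1.207]
force: [-0.8, -4.1, 4.7]
opening: 0.564
finger_force: 3.1
```

>>> {"method": "move_arm", "body": {"deltas": [{"dx": 0.006,"dy": 0,"dz": 0,"ax": 0,"ay": 0,"az": 0,"jaw": 48},{"dx": 0.01,"dy": 0,"dz": 0,"ax": 0,"ay": 0,"az": 0,"jaw": 48},{"dx": 0.01,"dy": 0,"dz": 0,"ax": 0,"ay": 0,"az": 0,"jaw": 48}]}}

```text
time_s: 6.22
eef_pos: [569.4, -126.8, 82.3]
ee_rot: [3.141, 0.001, 1.207]
force: [0.3, -5.2, 5.2]
opening: 0.56
finger_force: 4.3
```

>>> {"method": "move_arm", "body": {"deltas": [{"dx": 0.006,"dy": 0,"dz": 0,"ax": 0,"ay": 0,"az": 0,"jaw": 48},{"dx": 0.01,"dy": 0,"dz": 0,"ax": 0,"ay": 0,"az": 0,"jaw": 48},{"dx": 0.01,"dy": 0,"dz": 0,"ax": 0,"ay": 0,"az": 0,"jaw": 48}]}}

```text
time_s: 6.47
eef_pos: [569.4, -126.7, 82.3]
ee_rot: [3.141, 0.004, 1.206]
force: [-5.7, -12.5, 7.0]
opening: 0.562
finger_force: 8.0
```

>>> {"method": "move_arm", "body": {"deltas": [{"dx": 0.006,"dy": 0,"dz": 0,"ax": 0,"ay": 0,"az": 0,"jaw": 48},{"dx": 0.006,"dy": 0,"dz": 0,"ax": 0,"ay": 0,"az": 0,"jaw": 48}]}}

```text
time_s: 6.63
eef_pos: [569.5, -126.6, 82.4]
ee_rot: [3.141, 0.006, 1.206]
force: [-7.0, -18.0, 6.1]
opening: 0.559
finger_force: 10.7
```

```bash
python3 - <<'E'
from plant import state,capture
import cv2,pickle
s=state();print(s["time_s"],s["eef_pos"],s["force"])
c=capture("wrist");pickle.dump((c,state()),open("w4.pkl","wb"))
cv2.imwrite("pics/w4.png",c["pixels"][...,::-1])
E
```

```text
6.6333 [ 569.48640366 -126.62608181   82.36903897] [ -6.95918188 -17.99698075   6.14243806]
```

View pics/w4.png

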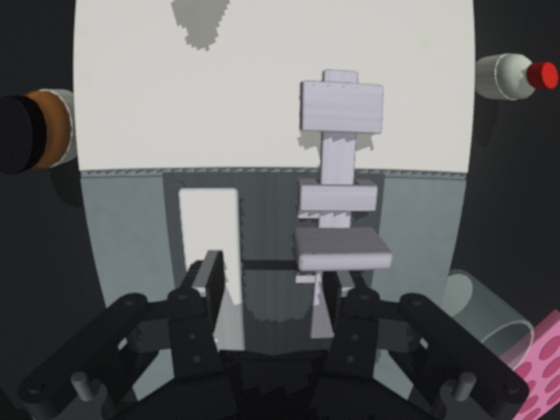

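The bolt's nose now sticks out past the keeper at (340,76), and the plate (340,235) stands just short of the guide. Force rises with no further motion, so it is at the home stop. I'll ease the push a little, then lift straight up.

>>> {"method": "move_arm", "body": {"deltas": [{"dx": -0.008,"dy": 0,"dz": 0,"ax": 0,"ay": 0,"az": 0,"jaw": 48},{"dx": -0.008,"dy": 0,"dz": 0,"ax": 0,"ay": 0,"az": 0,"jaw": 48},{"dx": -0.008,"dy": 0,"dz": -0.02,"ax": 0,"ay": 0,"az": 0,"jaw": 48},{"dx": -0.008,"dy": 0,"dz": -0.05,"ax": 0,"ay": 0,"az": 0,"jaw": 48},{"dx": -0.008,"dy": 0,"dz": -0.09,"ax": 0,"ay": 0,"az": 0,"jaw": 48},{"dx": -0.03,"dy": 0,"dz": -0.15,"ax": 0,"ay": 0,"az": 0,"jaw": 48},{"dx": -0.05,"dy": 0,"dz": -0.3,"ax": 0,"ay": 0,"az": 0,"jaw": 48},{"dx": -0.2,"dy": 0,"dz": -0.5,"ax": 0,"ay": 0,"az": 0,"jaw": 48},{"dx": -0.26,"dy": 0,"dz": -0.7,"ax": 0,"ay": 0,"az": 0,"jaw": 48},{"dx": -0.26,"dy": 0,"dz": -0.74,"ax": 0,"ay": 0,"az": 0,"jaw": 48},{"dx": -0.26,"dy": 0,"dz": -0.74,"ax": 0,"ay": 0,"az": 0,"jaw": 48},{"dx": -0.26,"dy": 0,"dz": -0.74,"ax": 0,"ay": 0,"az": 0,"jaw": 48}]}}

```text
time_s: 7.68
eef_pos: [552.8, -171.7, 231.5]
ee_rot: [3.139, -0.001, 1.207]
force: [-0.2, 0.4, -0.8]
opening: 0.56
finger_force: 0.0
```

```bash
python3 - <<'E'
from plant import state,capture
import cv2,pickle
s=state();print(s["time_s"],s["eef_pos"],s["ee_rot"],s["force"])
c=capture("wrist");pickle.dump((c,state()),open("w5.pkl","wb"))
cv2.imwrite("pics/w5.png",c["pixels"][...,::-1])
E
```

```text
7.6833 [ 552.79085776 -171.73067416  231.54651258] [ 3.13882739e+00 -6.95939190e-04  1.20722730e+00] [-0.17950573  0.3707086  -0.7893171 ]
```

View pics/w5.png

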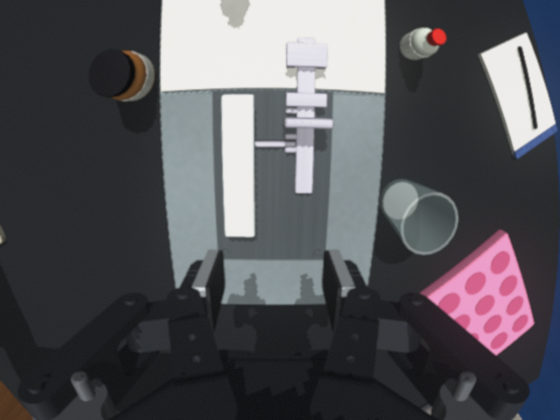

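The plate at (309,123) now stands close to the guide at (306,100), the nose is through the keeper at (307,40), and the catch looks up at full width. I'll check the travel and the catch width against the first close view.

```bash
python3 - <<'E'
import pickle
from h import *
c,s=pickle.load(open("w1.pkl","rb"));d,s2=pickle.load(open("w5.pkl","rb"))
y=s2["ee_rot"][2];X=np.array([np.cos(y),np.sin(y),0])
p=lambda c,u,v,z:onz(c,u,v,z,True)@X
print("travel vs world",p(d,309,123,110)-p(c,308,155.5,110))
print("plate-to-catch-end: ",(p(d,309,123,110)-p(d,238,237,94))-(p(c,308,155.5,110)-p(c,239,228,94)))
print("bolt tail:",p(d,304,192.5,78)-p(d,238,237,94)-p(c,303,220,78)+p(c,239,228,94))
print("catch width/len",np.linalg.norm(onz(d,222,95,94,True)-onz(d,253,95,94,True)),p(d,238,95,94)-p(d,238,237,94))
E
```

```text
travel vs world 35.68220166916947
plate-to-catch-end:  36.0633586252914
bolt tail: 36.76913515677856
catch width/len 26.505781890500973 128.76898914995004
```

Measured travel is about 36 mm, which means the bolt is home. Catch length and width match the up position.

```bash
python3 -c "
from plant import hand_in;print(hand_in())"
```

```text
the job is handed in; nothing more can be done
None
```

The bolt was pushed home (about 36 mm of travel measured) with the catch held down, the catch then looked sprung up, no bystander was touched, and the job is handed in; no verdict was returned.

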